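# Copy a bracket angle with a locking bevel

### The arm

A 6-joint arm with a two-finger parallel gripper is mounted at the origin on the work surface; the furniture and walls round the work are solid. World frame = base frame: x ahead of the robot, y to its left, z up, the work surface at z = 0. Lengths are in m, angles in rad, forces in N, time in s.
With the tool pointing down it reaches from about 0.25 to 0.775 m from the base axis. Payload 4 kg.
Tool frame: the origin (TCP) lies midway between the tips of the shut fingers; the grasp point (between the pads) lies 19 mm behind it; z points along the fingers, y is the direction in which the jaws open and shut (so a half turn about z gives the same grasp; the last joint's range is limited). The gripper opens to 94 mm and grips with 3 to 60 N. Pads are 16 mm wide; open, the fingers measure 119 mm over their backs; the gripper's body (75 mm by 177 mm) begins 78 mm behind the grasp point.
Start: joints at [1.199, 0.087, 1.371, -0, 1.684, -0.103], TCP at [0.146, 0.53, 0.206] pointing down, gripper open.
Joint ranges: [-3.1, 3.1], [-0.76, 2.03], [0.27, 2.55], [-1.08, 4.22], [0.17, 2.65], [-2.57, 2.57]. Speed limits (rad/s): [2.79, 2.79, 3.14, 3.14, 3.14, 3.14].

### API

Orientations are given as [roll, pitch, yaw] about the fixed x, y, z axes, in that order (R = Rz(yaw) Ry(pitch) Rx(roll)).
In Python, from bench import robot, cams gives the robot as it stands.
- The arm moves only by the tool step_arm, never from a script. Its argument "plan" is a list that holds one entry, the list of rows, each a list of 5 numbers: the shift along the world's x, y, z in mm, then the turn about the world's z in rad, then the opening in per cent of the stroke, from 0 (shut) to 100 (fully open). In form: [[[tx, ty, tz, turn, fingers], ...]]. A call has 1 to 8 rows; each row is the pose to reach, as a shift and turn from the pose commanded when the call began; what a row does not reach only later rows make up. A row lasts 1/12 s, in which the tool goes at most 41.7 mm and 7.16 degrees, less where a joint would pass 70% of its speed; a pose out of reach is approached as far as the arm can. A call with a gripper value outside its range is refused whole. The fingers move at their own pace and stop on an object; the grip force is fixed at half the most. Time passes only in rows, so rows that repeat a pose let the fingers close. It gives the time, the measured TCP pose, the force and the opening at its end, in the units of the state.
- robot.get_obs(): the state, without advancing time (a new reading comes with each control period).
- cams.snapshot(name): name is "side" or "top"; returns a dict with "frame" (384x512x3 uint8, red, green, blue), "camera_matrix" (3x3 intrinsics, pixels), "origin" and "attitude" of the camera in the world. Camera axes: x right, y down, z forward; pixel columns grow to the right and rows downward; lengths in m; the calibration is good to about 2 mm. A picture is of the moment at which its call begins. There is no depth.
- robot.close_job(): hands the job in, once; it reports no verdict.
The state is a dict: "time": time; "joint_positions": joint angles; "qvel": joint speeds; "joint_torque": joint torques, N m; "tool_pos": TCP position; "ee_rot": TCP orientation; "wrist_force": force on the tool from outside, world axes, zero at the start; "wrist_torque": the same for the moment, N m; "width": finger opening in m.
Only numpy, scipy, OpenCV 4.12 (cv2) and the standard library are available. Lean on these libraries where they do the work, as an engineer would, in place of code of your own. Each camera call takes 0.05 s, during which the arm holds its last target. There are 200 camera calls.

### The job

Set the sliding bevel to the pattern bracket: with its stock lying flush along the pattern's base bar, push it gently into the corner until the arm has swung the blade round flush against itself, then press the bevel's knob fully down while it lies there, to lock the blade. Carry the locked bevel to the other bracket and, with the stock flush along that base bar, push it gently home so that the blade turns the loose arm flush to itself, at the pattern's angle; leave the bevel lying there. Touch neither the blade nor the arms with the fingers, never lean hard on the brackets, and leave the things around alone.

Things in the scene. Friction and masses are not known exactly. Their poses are not given: they have to be found in the camera images.
- bevel: The bevel, loose, 0.5 kg, flat on the bench. Origin on its underside under the blade's pivot; x along the stock towards the pivot end. Steel stock 26 mm wide (y), 18 high, from x = -115 mm to the pivot, where it ends in a half round of radius 13. On it a wooden handle 20 mm wide, x = -98 to -42, up to z = 56. The blade lies on the stock at the pivot, the knob above it.
- bevel_grip (a point): Middle of the bevel's wooden handle, at (-70, 0, 38) mm in the bevel's frame; same axes. Grasp here across y (20 mm).
- blade: The bevel's steel blade, 32 mm wide, z = 18 to 24 mm, sticking out on the stock's +y side. Origin at the pivot, x along the blade to its tip at 105 mm; round heel of radius 16 about the pivot (its edges run 16 mm from the pivot). Turns with 0.06 N m of friction (0.6 N at the tip), stays where left. Starts leaning too far forward: 130 to 137 deg from the stock.
- lock (a joint): Travel of the bevel's knob in m: 0 up (blade free), 0.0045 fully down (its washer clamps the blade). It slides against 9 N of friction, growing to about 16 N as the washer's spring is pressed, meets a hard stop at the bottom and stays down.
- lock_top (a point): Centre of the top of the bevel's black round knob (21 mm across), on the pivot axis, 46 mm over the bench when up; it is pressed straight down.
- pattern: Fixed pattern bracket, left. Base bar 12 mm high, y = -30 to 0, x = -160 to 20 mm; its straight edge, plane y = 0, is for the bevel's stock. Origin on the bench at that edge, level with the arm's pivot; x along the bar, away from the robot; y to the arm's side. The stock slides along the edge to +x into the corner of edge and arm. Foot plate 10 mm high at x = 0 to 45, y = -30 to 45.
- pattern_arm: The pattern's upright flat-bar arm, welded fast: 10 mm thick, 118 mm long, the taller one: z = 14 to 48 mm. Origin at (0, 10, 0) mm in the pattern's frame; x along the arm, the working face 5 mm from its centre line. Angle between bar (backwards) and arm: 107 to 124 deg. Bevel home: its pivot at about x = -22, y = 13 mm in the bracket's frame.
- bracket: The other, adjustable bracket, fixed, right, parallel to the pattern (same yaw); base and axes as the pattern's.
- bracket_arm: The adjustable bracket's arm: as the pattern's, but low (z = 14 to 33 mm) and turning about the upright pivot at its origin ((0, 10, 0) mm in the bracket's frame) with 0.05 N m of friction (0.5 N at its end); stays where left. Starts at 89 to 97 deg to the bar, so the bevel pushes it open. Bevel home: its pivot at about x = -22, y = 13 mm, as in the pattern.
- tape_measure: Loose bystander: tape measure, right. Leave alone.
- chalk: Loose bystander: stick of chalk, on the left. Leave alone.
- magnet_square: Loose bystander: red arrow-shaped welding magnet, near left. Leave alone.

How it is judged:
On the way, in this order (a step that is already met when the one before it is completed fails the run):
1. the bevel is seated in the pattern's corner, unlocked: stock along the bar, blade pressed flush on the arm (contact force between blade and pattern_arm above 2 N and angle between the x axis of blade and the x axis of pattern_arm, either way round below 0.03 rad and angle between the x axis of bevel and the x axis of pattern, either way round below 0.035 rad and y of bevel in the frame of pattern below 0.016 m and value of joint lock below 0.001 m), for 0.2 s.
2. the knob is pressed down with the bevel still lying seated there (value of joint lock above 0.003 m and angle between the x axis of blade and the x axis of pattern_arm, either way round below 0.03 rad and angle between the x axis of bevel and the x axis of pattern, either way round below 0.035 rad and y of bevel in the frame of pattern below 0.018 m), for 0.2 s.
3. the locked bevel is seated in the other bracket's corner, the blade pressed flush on the loose arm (contact force between blade and bracket_arm above 2 N and angle between the x axis of blade and the x axis of bracket_arm, either way round below 0.03 rad and angle between the x axis of bevel and the x axis of bracket, either way round below 0.035 rad and y of bevel in the frame of bracket below 0.016 m), for 0.2 s.
At the end, for the whole second after the job is handed in: The loose arm stands parallel to the pattern's arm within 2 deg; the locked bevel lies flat and at rest in the adjustable bracket's corner, its stock along the bar (within 2.3 deg and 5 mm), its blade flush on the arm (within 2 deg) (angle between the x axis of bracket_arm and the x axis of pattern_arm, either way round below 0.035 rad and angle between the x axis of blade and the x axis of bracket_arm, either way round below 0.035 rad and angle between the x axis of bevel and the x axis of bracket, either way round below 0.04 rad and y of bevel in the frame of bracket below 0.018 m and x of bevel in the frame of bracket above -0.031 m and height (world z) of bevel below 0.003 m and angle between bevel's own z axis and vertical below 0.05 rad and value of joint lock above 0.003 m and linear speed of bevel below 0.01 m/s); the robot touches nothing.
It fails at once if the fingers touch the blade (contact force between the fingers and blade above 0.5 N).
It fails at once if the fingers touch an arm (contact force between the fingers and bracket_arm above 0.5 N or contact force between the fingers and pattern_arm above 0.5 N).
It fails at once if the bevel is pressed on a bracket with more than 25 N (contact force between bevel and pattern above 25 N or contact force between bevel and bracket above 25 N).
It fails at once if a bystander is moved by more than 20 mm (distance of any of tape_measure, chalk, magnet_square from where it was at the start of the episode above 0.02 m).
It also fails if it takes over 72 s, if anything falls off the work surface, if the arm or the gripper's body presses on something with over 40 N, if the wrist force passes 120 N, or if a joint passes its speed limit or range.

## Working session

There is one attempt and no reset: what is moved stays moved. The work goes in short steps, Python scripts to look and compute and a tool call to move; the robot and the scene stay as the last step left them, time stands still between calls to the robot, and variables do not carry over. Pictures are saved under pics/ and viewed, about 8 in all and at most 12, crops included, and the job is handed in when it is done.

Besides the shell and the picture viewer there is one more tool, called after "Call:" by a JSON object that holds its "method" and its "body", one argument or row to a line. step_arm: Moves the arm, as the interface text tells. Its arguments: {"type":"object","properties":{"plan":{"type":"array"}},"required":["plan"]}

```bash
mkdir -p pics
cat > h.py <<'E'
import numpy as np, cv2
from bench import robot, cams
def snap(n,f):
    s=cams.snapshot(n); cv2.imwrite(f'pics/{f}.png',s['frame'][:,:,::-1]); np.savez(f'pics/{f}.npz',**s); return s
E
python3 - <<'E'
from h import *
for n in('top','side'):
    s=snap(n,n+'0'); print(n,s['camera_matrix'],s['origin'],s['attitude'])
o=robot.get_obs(); print(o)
for n in('top','side'):
    im=cv2.imread(f'pics/{n}0.png'); cv2.imwrite(f'pics/{n}0b.png',cv2.resize(im,(800,600),interpolation=cv2.INTER_CUBIC))
E
```

```text
top [[382.07175259   0.         263.21736894]
 [  0.         382.07175259 185.06574031]
 [  0.           0.           1.        ]] [ 0.34755268 -0.03019105  1.19238139] [-3.05216352 -0.00546258 -1.59508246]
side [[347.25040649   0.         256.20327319]
 [  0.         347.25040649 191.67378293]
 [  0.           0.           1.        ]] [0.52069207 0.86834247 0.57673073] [-2.09115945e+00  2.97156719e-03  3.03890964e+00]
{'time': 0.1, 'joint_positions': array([ 1.19891284e+00,  8.78671230e-02,  1.37204820e+00, -2.45264115e-05,
        1.68360561e+00, -1.03088658e-01]), 'qvel': array([ 0.00239885, -0.00073957, -0.00333889, -0.00018636, -0.00022554,
       -0.0003095 ]), 'joint_torque': array([ 1.68410847e-03, -3.41255021e+01, -3.03301227e+01,  7.19281984e-02,
        3.04826349e-02, -1.12386356e-04]), 'tool_pos': array([0.14589502, 0.52979973, 0.20445672]), 'ee_rot': array([-3.13967210e+00, -1.74185299e-04,  2.87279492e+00]), 'wrist_force': array([ 0.17392437,  0.10107025, -0.09160346]), 'wrist_torque': array([-0.0469268 , -0.03467551, -0.02347745]), 'width': 0.09426178125125378}
```

View pics/top0b.png

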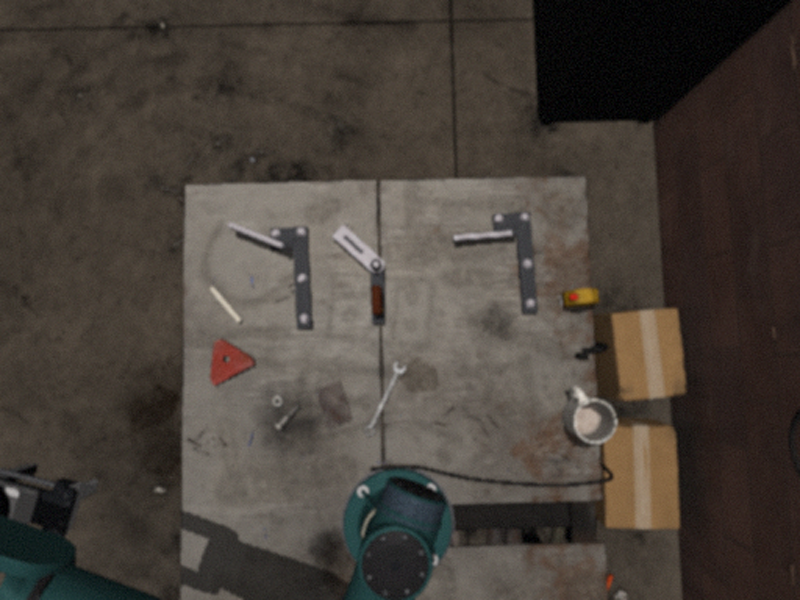

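View pics/side0b.png

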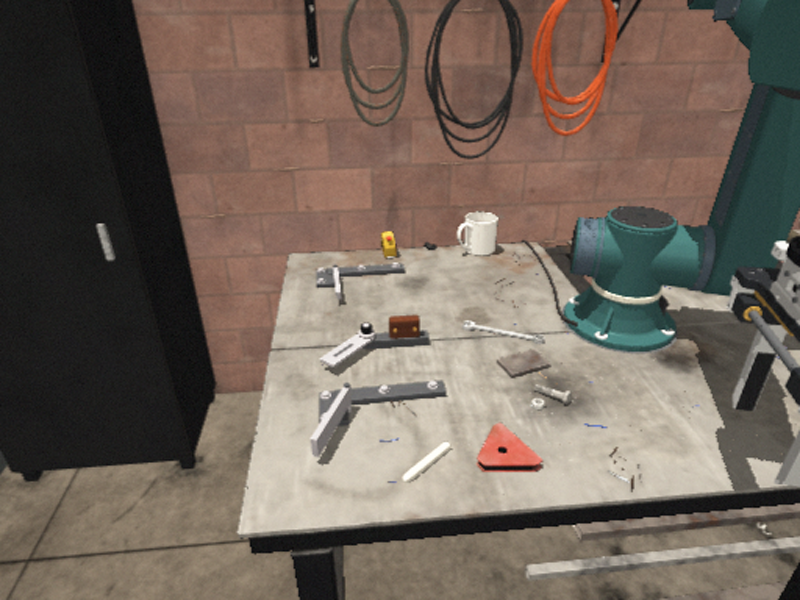

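Top view: pattern around (300,280), bevel (377,275; knob ~(377,265)) and bracket (525,262). In the side view they are at (385,395), (380,335) and (360,275). I'll enlarge these areas.

Run:
```python
import cv2
def c(n,x,y,w,h,s,f):
    im=cv2.imread(f'pics/{n}0.png')[y:y+h,x:x+w]; im=cv2.resize(im,None,fx=s,fy=s,interpolation=cv2.INTER_CUBIC)
    for i in range(0,w,10): cv2.putText(im,str(x+i),(i*s,8),0,.33,(0,255,255),1); cv2.line(im,(i*s,10),(i*s,16),(0,255,255),1)
    for i in range(0,h,10): cv2.putText(im,str(y+i),(0,i*s+4),0,.33,(0,255,255),1)
    cv2.imwrite(f'pics/{f}.png',im)
c('top',140,135,114,80,7,'cA'); c('top',282,130,70,75,8,'cB'); c('side',196,155,98,140,4,'x'); c('side',196,160,98,85,7,'cC'); c('side',190,230,100,70,8,'cD')
```

```text
(no output)
```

View pics/cA.png

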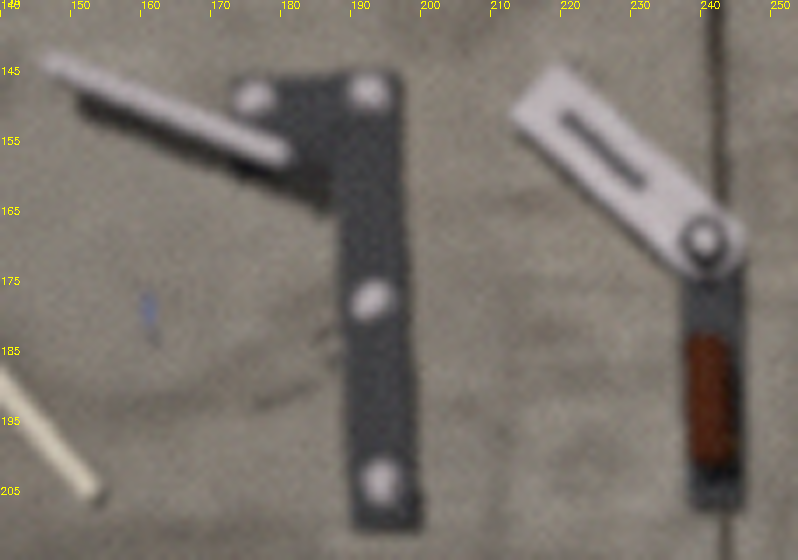

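View pics/cB.png

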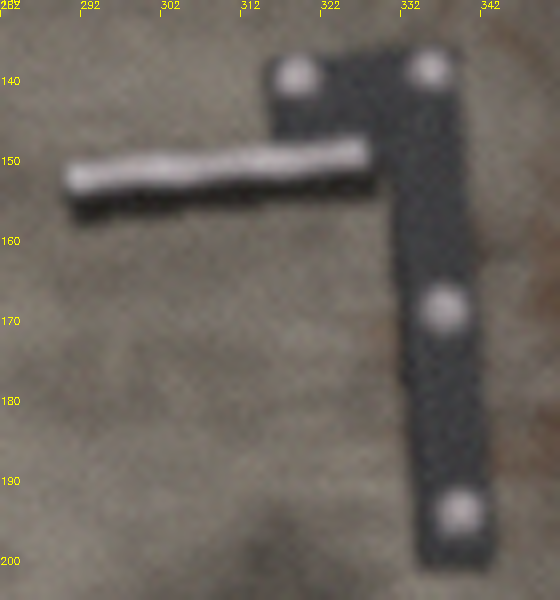

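View pics/cC.png

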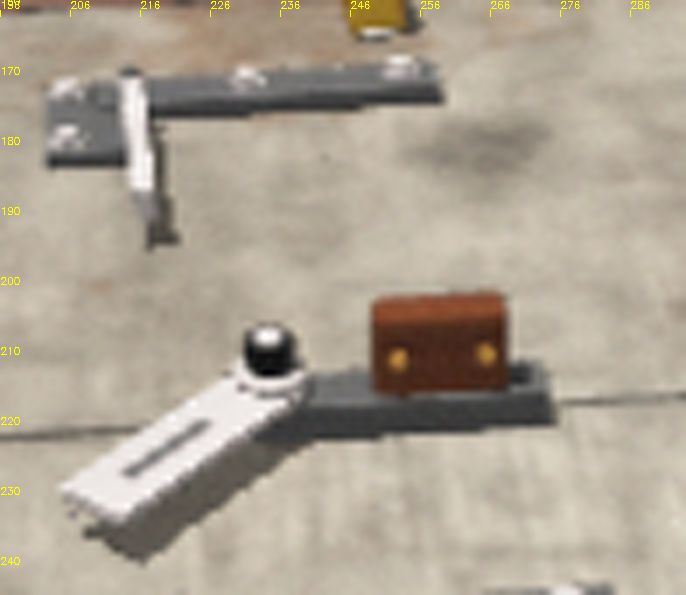

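View pics/cD.png

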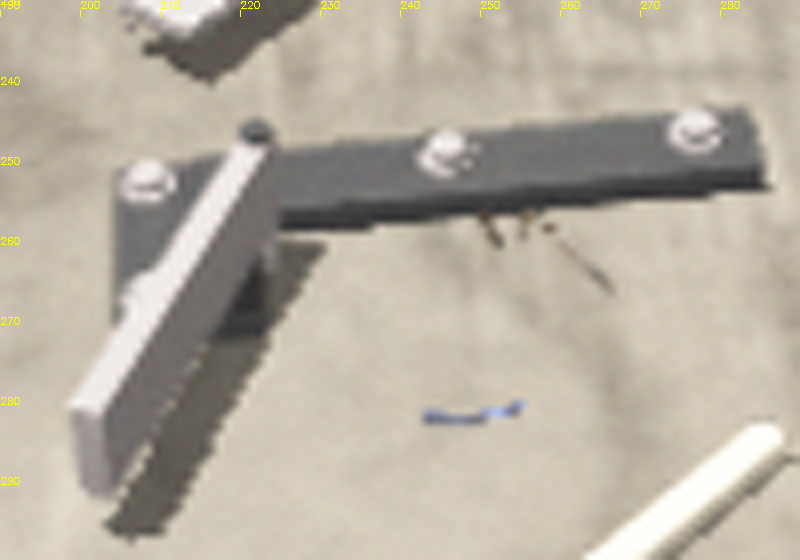

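The crops give sub-pixel corners in both views: bar ends, foot plates, arm tips, knob, handle and blade tip. Next I triangulate them, then fit the models.

```bash
cat > geo.py <<'E'
import numpy as np
from scipy.spatial.transform import Rotation as Ro
from scipy.optimize import least_squares
C={}
for n in('top','side'):
    s=np.load(f'pics/{n}0.npz'); C[n]=(s['camera_matrix'],s['origin'],Ro.from_euler('xyz',s['attitude']).as_matrix())
def proj(n,P):
    K,o,R=C[n]; q=(np.atleast_2d(P)-o)@R; q=q/q[:,2:]; return (q@K.T)[:,:2]
def ray(n,uv,z):
    K,o,R=C[n]; d=R@np.linalg.solve(K,[*uv,1]); return o+d*(z-o[2])/d[2]
crop={'A':('top',140,135,7),'B':('top',282,130,8),'C':('side',196,160,7),'D':('side',190,230,8)}
def px(c,u,v):
    n,x,y,s=crop[c]; return n,np.array([x+(u+.5)/s-.5,y+(v+.5)/s-.5])
def fit(pts,x0):
    def res(p):
        c,s=np.cos(p[2]),np.sin(p[2]); R=np.array([[c,-s,0],[s,c,0],[0,0,1]])
        return np.concatenate([proj(px(*m)[0],R@(np.array(P)/1000)+[p[0],p[1],0])[0]-px(*m)[1] for P,m in pts])
    r=least_squares(res,x0,loss='soft_l1'); return r.x,r.fun.reshape(-1,2)
def tri(a,b):
    f=lambda X:np.concatenate([proj(px(*m)[0],X)[0]-px(*m)[1] for m in(a,b)])
    r=least_squares(f,[.5,0,.02]); return r.x,np.abs(r.fun).max()
E
python3 - <<'E'
from geo import *
np.set_printoptions(precision=4,suppress=True)
print('knob',tri(('A',703,240),('C',267,332)))
print('blade tip',tri(('A',512,113),('C',118,522)),tri(('A',560,62),('C',62,490)))
print('handle near-left-rear',tri(('A',688,462),('C',508,298)))
print('arm tip',tri(('A',45,63),('D',88,407)))
print('pat bar end',tri(('A',352,530),('D',765,172)),tri(('A',422,530),('D',748,108)))
bev=[((0,0,46),('A',703,240)),((0,0,46),('C',267,330)),((-115,13,18),('A',691,510)),((-115,-13,18),('A',743,510)),
((-98,10,56),('A',688,462)),((-98,-10,56),('A',732,465)),((-42,10,56),('A',690,333)),((-42,-10,56),('A',730,333)),((-115,13,0),('C',555,423))]
pat=[((-160,0,12),('A',352,530)),((-160,-30,12),('A',422,530)),((45,-30,10),('A',400,73)),((45,45,10),('A',232,78)),((-160,0,12),('D',765,172)),((-160,-30,12),('D',748,108)),((45,-30,10),('D',115,170)),((-160,0,0),('D',768,188))]
bra=[((-160,0,12),('B',418,568)),((-160,-30,12),('B',492,568)),((45,-30,10),('B',458,48)),((45,45,10),('B',266,60)),((-160,0,12),('C',443,88)),((45,45,10),('C',47,158))]
for n,p,x0 in(('bevel',bev,[.45,0,0]),('pattern',pat,[.5,.15,0]),('bracket',bra,[.5,-.2,0])):
    x,f=fit(p,x0); print(n,x,np.degrees(x[2])); print(f.round(1).tolist())
a=ray('top',px('A',45,63)[1],.048)-ray('top',px('A',285,155)[1],.048);print('parm',np.arctan2(a[1],a[0]),np.hypot(*a[:2]),ray('top',px('A',285,155)[1],.048))
a=ray('top',px('B',66,178)[1],.033)-ray('top',px('B',368,152)[1],.033);print('barm',np.arctan2(a[1],a[0]),np.hypot(*a[:2]),ray('top',px('B',368,152)[1],.033))
a=(ray('top',px('A',512,113)[1],.024)+ray('top',px('A',560,62)[1],.024))/2;print('bladetip',a)
E
```

```text
knob (array([0.5005, 0.03  , 0.0476]), np.float64(0.09792258701233436))
blade tip (array([0.5624, 0.115 , 0.02  ]), np.float64(0.27252628211883234)) (array([0.5842, 0.0933, 0.021 ]), np.float64(0.3839458906322477))
handle near-left-rear (array([0.4035, 0.0375, 0.062 ]), np.float64(0.3252106499849958))
arm tip (array([0.5841, 0.3134, 0.0475]), np.float64(0.23348538356654558))
pat bar end (array([0.3794, 0.1896, 0.0077]), np.float64(0.42561898887299776)) (array([0.3792, 0.1585, 0.0088]), np.float64(0.24031423719952727))
bevel [0.5008 0.0285 0.0073] 0.4189218090775164
[[0.5, 0.1], [-0.2, 0.5], [-0.5, -0.0], [0.5, -0.3], [-0.0, 0.7], [0.4, 0.1], [-0.8, 0.4], [0.2, 0.2], [-1.1, 0.5]]
pattern [0.5386 0.1951 0.032 ] 1.831882009577802
[[-0.4, 0.6], [-0.7, 0.1], [-0.2, -0.0], [-0.1, 0.5], [0.0, -1.3], [-0.2, -0.6], [-0.4, -0.8], [-0.5, 0.4]]
bracket [ 0.5578 -0.2512  0.0284] 1.6296552338121757
[[-0.2, 0.7], [0.2, 0.1], [-0.3, 0.1], [-0.1, -0.1], [-0.3, -0.4], [-0.6, -0.4]]
parm 1.179772405108134 0.11205158023736082 [0.542  0.2097 0.048 ]
barm 1.6342929117503278 0.11667274141263181 [ 0.5593 -0.2396  0.033 ]
bladetip [0.5737 0.1037 0.024 ]
```

Heights and sizes agree with the text: knob top 47.6 mm against 46, arm lengths 112–117 mm against 118. The angles fit too: pattern arm 114°, loose arm 88°, blade 134.5°. Next I move over the bevel handle.

Call:
{"method": "step_arm", "body": {
  "plan": [
    [[40, -40, 0, 0.1, 50], [75, -75, 0, 0.2, 50], [105, -110, 0, 0.276, 50], [125, -145, 0, 0.276, 50], [145, -180, 0, 0.276, 50], [165, -215, 0, 0.276, 50], [185, -250, 0, 0.276, 50], [200, -285, 0, 0.276, 50]]
  ]
}}

```text
time: 0.77
tool_pos: [0.339, 0.2592, 0.205]
ee_rot: [-3.141, -0.0, -3.134]
wrist_force: [1.9, 0.0, -0.5]
width: 0.0479
```

Call:
{"method": "step_arm", "body": {
  "plan": [
    [[15, -35, -10, 0, 50], [30, -70, -30, 0, 50], [45, -105, -50, 0, 50], [60, -140, -70, 0, 50], [70, -170, -80, 0, 50], [80, -200, -80, 0, 50], [85, -217, -90, 0, 50], [85, -217, -90, 0, 50]]
  ]
}}

```text
time: 1.43
tool_pos: [0.4228, 0.0411, 0.1133]
ee_rot: [-3.14, -0.004, -3.139]
wrist_force: [0.7, 0.5, 1.1]
width: 0.0469
```

Call:
{"method": "step_arm", "body": {
  "plan": [
    [[0, 0, 0, 0, 50], [0, 0, 0, 0, 50], [0, 0, -30, 0, 50], [0, 0, -60, 0, 50], [0, 0, -80, 0, 50], [0, 0, -88, 0, 50], [0, 0, -90, 0, 50], [0, 0, -90, 0, 50]]
  ]
}}

```text
time: 2.1
tool_pos: [0.4233, 0.0449, 0.0255]
ee_rot: [-3.141, -0.0, -3.133]
wrist_force: [0.3, -1.1, -0.6]
width: 0.0469
```

Run:
```python
from h import *
s=snap('side','s1'); o=robot.get_obs(); print(o['tool_pos'],o['wrist_force'],o['ee_rot'],o['width'])
cv2.imwrite('pics/s1c.png',cv2.resize(s['frame'][150:300,190:320,::-1],None,fx=4,fy=4,interpolation=cv2.INTER_CUBIC))
```

```text
[0.42328019 0.04492543 0.02565705] [-1.07820907 -0.53972615 -0.49250296] [ 3.14125297e+00 -1.18247830e-04 -3.13296543e+00] 0.0471416630207253
```

View pics/s1c.png

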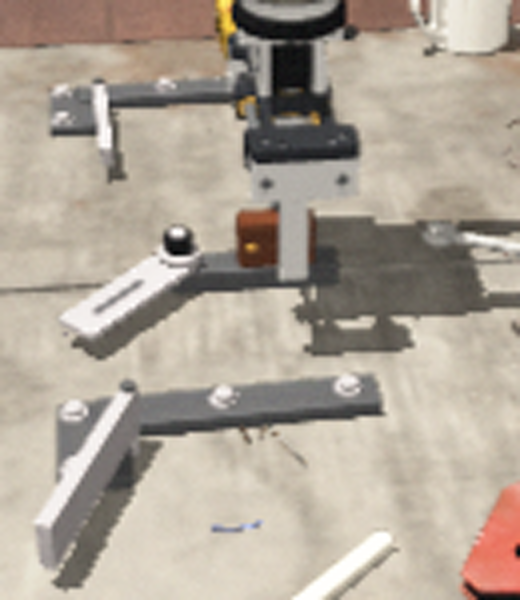

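The TCP is about 7 mm short in x and 17 mm off in y, because the moves stop at the rate limit. The fingers look clear of the bevel, so I shift over and grip. From here I count every move from the measured pose.

Call:
{"method": "step_arm", "body": {
  "plan": [
    [[3, -6, 0, 0, 50], [7, -12, -1, 0, 50], [7, -17, -1, 0, 50], [7, -17, -1, 0, 50], [7, -17, -1, 0, 40], [7, -17, -1, 0, 30], [7, -17, -1, 0, 25], [7, -17, -1, 0, 25]]
  ]
}}

```text
time: 2.82
tool_pos: [0.4303, 0.0277, 0.0245]
ee_rot: [3.14, -0.0, -3.134]
wrist_force: [-0.8, 2.6, 1.4]
width: 0.0248
```

Call:
{"method": "step_arm", "body": {
  "plan": [
    [[0, 0, 0, 0, 20], [0, 0, 0, 0, 15], [0, 0, 0, 0, 10], [0, 0, 0, 0, 5], [0, 0, 0, 0, 5], [0, 0, 0, 0, 5]]
  ]
}}

```text
time: 3.32
tool_pos: [0.4304, 0.0274, 0.0246]
ee_rot: [3.141, -0.0, -3.134]
wrist_force: [-0.8, 3.0, 1.4]
width: 0.0198
```

Call:
{"method": "step_arm", "body": {
  "plan": [
    [[0, 0, 8, 0, 5], [0, 0, 20, 0, 5], [-5, 0, 32, 0.01, 5], [-20, 0, 40, 0.023, 5], [-40, 0, 40, 0.023, 5], [-58, 5, 40, 0.023, 5], [-58, 20, 40, 0.023, 5], [-58, 20, 40, 0.023, 5]]
  ]
}}

```text
time: 3.98
tool_pos: [0.3705, 0.0478, 0.0635]
ee_rot: [3.141, -0.002, -3.111]
wrist_force: [0.3, -0.8, -5.6]
width: 0.0202
```

Call:
{"method": "step_arm", "body": {
  "plan": [
    [[0, 15, 0, 0, 5], [0, 40, 0, 0, 5], [0, 70, 0, 0, 5], [0, 100, 0, 0, 5], [0, 130, 0, 0, 5], [0, 150, 0, 0, 5], [0, 150, 0, 0, 5], [0, 150, 0, 0, 5]]
  ]
}}

```text
time: 4.65
tool_pos: [0.3722, 0.1968, 0.0638]
ee_rot: [-3.139, -0.001, -3.109]
wrist_force: [0.0, 0.2, -5.3]
width: 0.0201
```

Run:
```python
from h import *
s=snap('side','s2'); o=robot.get_obs(); print(o['tool_pos'],o['wrist_force'],o['wrist_torque'],o['ee_rot'],o['width'])
cv2.imwrite('pics/s2c.png',cv2.resize(s['frame'][190:330,190:330,::-1],None,fx=4,fy=4,interpolation=cv2.INTER_CUBIC))
```

```text
[0.37218016 0.19614202 0.06373324] [ 0.44009913 -0.18698917 -6.05354176] [-0.01129194  0.18738823 -0.06255898] [-3.13912283e+00 -1.53409144e-03 -3.11054857e+00] 0.01961554113051172
```

View pics/s2c.png

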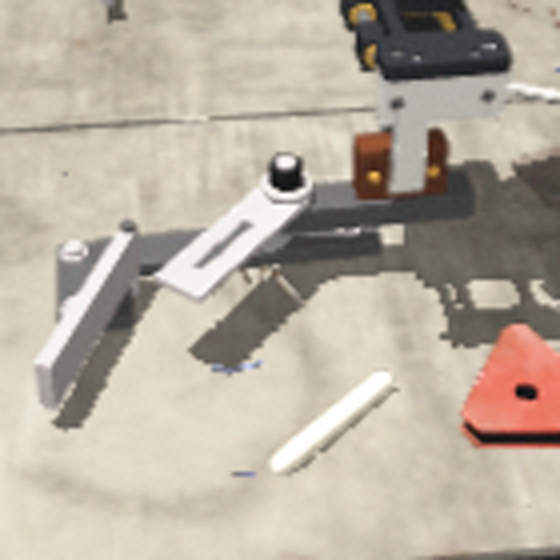

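The picture shows the bevel held level, with its blade tip (about (180,285)) short of the pattern arm. I'll lower it beside the bar.

Call:
{"method": "step_arm", "body": {
  "plan": [
    [[0, 8, 0, 0, 5], [0, 19, 0, 0, 5], [0, 19, -8, 0, 5], [0, 19, -20, 0, 5], [0, 19, -30, 0, 5], [0, 19, -36, 0, 5], [0, 19, -38, 0, 5], [0, 19, -38, 0, 5]]
  ]
}}

```text
time: 5.37
tool_pos: [0.3721, 0.2158, 0.0259]
ee_rot: [-3.141, -0.001, -3.112]
wrist_force: [0.3, 0.7, -4.7]
width: 0.0198
```

Run:
```python
from h import *
o=robot.get_obs(); print(o['tool_pos'],o['wrist_force'],o['wrist_torque'],o['ee_rot'])
s=snap('top','t3')
cv2.imwrite('pics/t3c.png',cv2.resize(s['frame'][130:220,135:225,::-1],None,fx=6,fy=6,interpolation=cv2.INTER_CUBIC))
```

```text
[0.37206434 0.21577953 0.02592895] [ 0.33503712  0.68869879 -4.67534961] [1.07409612e-01 1.52852750e-01 7.19321507e-05] [-3.14108228e+00 -1.21407883e-03 -3.11162486e+00]
```

Call:
{"method": "step_arm", "body": {
  "plan": [
    [[0, 0, -1, 0, 5], [0, 0, -1.5, 0, 5], [0, 0, -1.5, 0, 5]]
  ]
}}

```text
time: 5.67
tool_pos: [0.3727, 0.2162, 0.0252]
ee_rot: [3.141, 0.001, -3.111]
wrist_force: [-0.4, -0.6, -6.0]
width: 0.0199
```

Call:
{"method": "step_arm", "body": {
  "plan": [
    [[0, -1, 0, 0, 5], [0, -2, 0, 0, 5], [0, -3, 0, 0, 5], [0, -4, 0, 0, 5], [0, -5, 0, 0, 5], [0, -6, 0, 0, 5], [0, -6, 0, 0, 5]]
  ]
}}

```text
time: 6.25
tool_pos: [0.3724, 0.2099, 0.025]
ee_rot: [-3.142, -0.0, -3.112]
wrist_force: [0.5, -0.6, -5.8]
width: 0.02
```

Call:
{"method": "step_arm", "body": {
  "plan": [
    [[0, 0, -0.7, 0, 5], [0, 0, -1.4, 0, 5], [0, 0, -1.4, 0, 5]]
  ]
}}

```text
time: 6.5
tool_pos: [0.3727, 0.2102, 0.0246]
ee_rot: [3.141, 0.001, -3.111]
wrist_force: [-4.1, -0.8, 1.9]
width: 0.0199
```

Call:
{"method": "step_arm", "body": {
  "plan": [
    [[0, -1, 0, 0, 5], [0, -2, 0, 0, 5], [0, -3, 0, 0, 5], [0, -4, 0, 0, 5], [0, -4, 0, 0, 5]]
  ]
}}

```text
time: 6.92
tool_pos: [0.3739, 0.2071, 0.0245]
ee_rot: [3.139, 0.003, -3.112]
wrist_force: [0.1, 4.2, 2.2]
width: 0.0201
```

Call:
{"method": "step_arm", "body": {
  "plan": [
    [[0, 0, 0.5, 0, 5], [0, -1, 0.5, 0, 5], [0, -2, 0.5, 0, 5], [0, -2, 0.5, 0, 5]]
  ]
}}

```text
time: 7.25
tool_pos: [0.3733, 0.2042, 0.0245]
ee_rot: [3.141, 0.002, -3.111]
wrist_force: [1.0, 3.9, 1.3]
width: 0.0198
```

Call:
{"method": "step_arm", "body": {
  "plan": [
    [[0, -0.7, 0, 0, 5], [0, -1.4, 0, 0, 5], [0, -1.4, 0, 0, 5]]
  ]
}}

```text
time: 7.5
tool_pos: [0.3733, 0.2039, 0.0246]
ee_rot: [3.139, 0.002, -3.111]
wrist_force: [1.7, 6.4, 1.0]
width: 0.0199
```

Call:
{"method": "step_arm", "body": {
  "plan": [
    [[0, -0.5, 0, 0, 5], [0, -1, 0, 0, 5], [0, -1, 0, 0, 5]]
  ]
}}

```text
time: 7.75
tool_pos: [0.3733, 0.2038, 0.0246]
ee_rot: [3.136, 0.002, -3.111]
wrist_force: [1.7, 7.8, 1.0]
width: 0.0199
```

Run:
```python
from h import *
o=robot.get_obs(); print(o['tool_pos'],o['wrist_force'],o['wrist_torque'],o['ee_rot'])
s=snap('top','t4')
cv2.imwrite('pics/t4c.png',cv2.resize(s['frame'][135:215,140:254,::-1],None,fx=7,fy=7,interpolation=cv2.INTER_CUBIC))
```

```text
[0.37328696 0.20383346 0.02459452] [1.71218944 7.78194221 0.98293721] [ 1.80718796 -0.42076615  0.33317556] [ 3.13648476e+00  2.24653125e-03 -3.11125220e+00]
```

View pics/t4c.png

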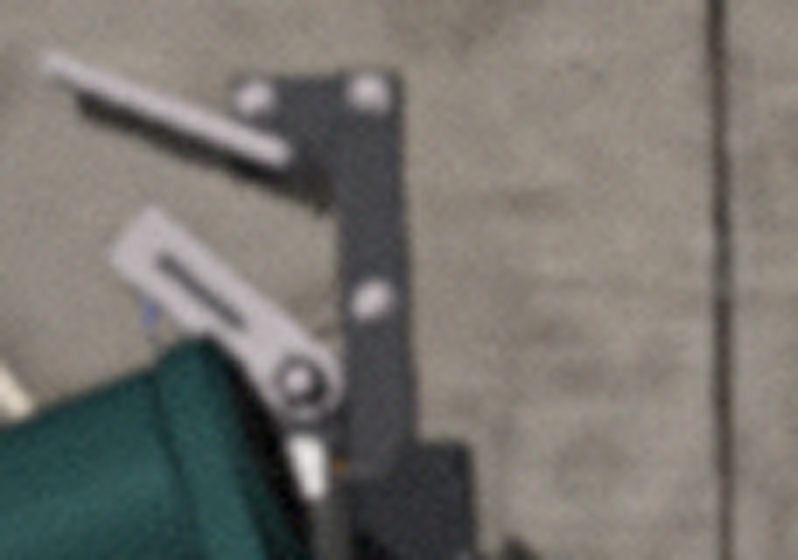

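The picture shows the stock against the bar, knob at about crop (300,380), blade tip at (130,235), well before the arm. Next I slide along the bar.

Call:
{"method": "step_arm", "body": {
  "plan": [
    [[3, 0.1, 0, 0, 5], [6, 0.2, 0, 0, 5], [9, 0.3, 0, 0, 5], [12, 0.4, 0, 0, 5], [15, 0.5, 0, 0, 5], [18, 0.5, 0, 0, 5], [21, 0.6, 0, 0, 5], [24, 0.7, 0, 0, 5]]
  ]
}}

```text
time: 8.47
tool_pos: [0.3907, 0.2045, 0.0244]
ee_rot: [3.137, -0.013, -3.111]
wrist_force: [-16.2, 8.2, 13.9]
width: 0.0198
```

Call:
{"method": "step_arm", "body": {
  "plan": [
    [[3, 0.1, 0, 0, 5], [6, 0.2, 0, 0, 5], [9, 0.3, 0, 0, 5], [12, 0.4, 0, 0, 5], [15, 0.5, 0, 0, 5], [18, 0.5, 0, 0, 5], [21, 0.6, 0, 0, 5], [24, 0.7, 0, 0, 5]]
  ]
}}

```text
time: 9.13
tool_pos: [0.4141, 0.2054, 0.0243]
ee_rot: [3.137, -0.014, -3.111]
wrist_force: [-17.9, 7.8, 15.1]
width: 0.0196
```

```bash
cat > ob.py <<'E'
from h import *
np.set_printoptions(precision=4,suppress=True)
o=robot.get_obs(); print(o['time'],o['tool_pos'],o['wrist_force'],o['wrist_torque'],o['ee_rot'])
p,t=o['tool_pos'],o['ee_rot'][2]+np.pi
for n,q in(('pattern',(.5386,.1951,.0304)),('bracket',(.5578,-.2512,.0304))):
    d=p[:2]-q[:2]; c,s=np.cos(q[2]),np.sin(q[2]); print(n,'tool in frame mm',1e3*(c*d[0]+s*d[1]),1e3*(-s*d[0]+c*d[1]))
E
python3 ob.py
```

```text
9.1333 [0.4141 0.2054 0.0243] [-17.8575   7.7947  15.0628] [1.6845 2.8249 0.1499] [ 3.1371 -0.0143 -3.1106]
pattern tool in frame mm -124.1774949916801 14.034561038701577
bracket tool in frame mm -129.80319340223548 460.71194071825664
```

Friction on the bench is high because the tool presses down about 15 N, so I ease it upward.

Call:
{"method": "step_arm", "body": {
  "plan": [
    [[0, 0, 0.7, 0, 5], [-0.5, 0, 1.2, 0, 5], [-0.5, 0, 1.2, 0, 5]]
  ]
}}

```text
time: 9.38
tool_pos: [0.4148, 0.2054, 0.0244]
ee_rot: [3.137, -0.011, -3.111]
wrist_force: [-9.3, 10.0, 6.5]
width: 0.0201
```

Call:
{"method": "step_arm", "body": {
  "plan": [
    [[1, 0, 0, 0, 5], [2, 0.1, 0, 0, 5], [3, 0.1, 0, 0, 5], [4, 0.1, 0, 0, 5], [4, 0.1, 0, 0, 5]]
  ]
}}

```text
time: 9.8
tool_pos: [0.4176, 0.2055, 0.0244]
ee_rot: [3.137, -0.014, -3.111]
wrist_force: [-13.5, 9.8, 8.4]
width: 0.0204
```

```bash
python3 ob.py
```

```text
9.8 [0.4176 0.2055 0.0244] [-13.4819   9.8391   8.4366] [1.8192 2.2353 0.1949] [ 3.137  -0.0141 -3.1105]
pattern tool in frame mm -120.64287364032732 14.045294378252526
bracket tool in frame mm -126.26857205088265 460.72267405780764
```

Call:
{"method": "step_arm", "body": {
  "plan": [
    [[0, 0.4, 0.3, 0, 5], [1, 0.8, 0.6, 0, 5], [3, 0.9, 0.6, 0, 5], [5, 0.9, 0.6, 0, 5], [7, 1, 0.6, 0, 5], [9, 1.1, 0.6, 0, 5], [11, 1.1, 0.6, 0, 5], [13, 1.2, 0.6, 0, 5]]
  ]
}}

```text
time: 10.47
tool_pos: [0.4308, 0.206, 0.0244]
ee_rot: [3.139, -0.014, -3.111]
wrist_force: [-11.2, 7.6, 7.1]
width: 0.0196
```

```bash
python3 ob.py
```

```text
10.4667 [0.4308 0.206  0.0244] [-11.1798   7.6161   7.0686] [1.6053 1.8904 0.2169] [ 3.1386 -0.0138 -3.1105]
pattern tool in frame mm -107.41633593303449 14.17425999794423
bracket tool in frame mm -113.04203434358982 460.85163967749935
```

Call:
{"method": "step_arm", "body": {
  "plan": [
    [[2, 0.1, 0, 0, 5], [4, 0.1, 0, 0, 5], [6, 0.2, 0, 0, 5], [8, 0.3, 0, 0, 5], [10, 0.3, 0, 0, 5], [10, 0.3, 0, 0, 5]]
  ]
}}

```text
time: 10.97
tool_pos: [0.4413, 0.2064, 0.0244]
ee_rot: [3.138, -0.013, -3.111]
wrist_force: [-10.2, 7.6, 4.5]
width: 0.0199
```

Call:
{"method": "step_arm", "body": {
  "plan": [
    [[1, 0, 0, 0, 5], [2, 0.1, 0, 0, 5], [2, 0.1, 0, 0, 5]]
  ]
}}

```text
time: 11.22
tool_pos: [0.4431, 0.2065, 0.0244]
ee_rot: [3.139, -0.013, -3.111]
wrist_force: [-10.6, 7.2, 5.4]
width: 0.0195
```

```bash
python3 ob.py
```

```text
11.2167 [0.4431 0.2065 0.0244] [-10.6123   7.1598   5.4225] [1.6063 1.8143 0.1621] [ 3.1385 -0.0131 -3.1105]
pattern tool in frame mm -95.12361454937118 14.260664178732952
bracket tool in frame mm -100.74931295992653 460.93804385828815
```

Call:
{"method": "step_arm", "body": {
  "plan": [
    [[1, 0, 0, 0, 5], [2, 0.1, 0, 0, 5], [2, 0.1, 0, 0, 5]]
  ]
}}

```text
time: 11.47
tool_pos: [0.4451, 0.2065, 0.0244]
ee_rot: [3.139, -0.013, -3.111]
wrist_force: [-10.4, 7.1, 5.2]
width: 0.0199
```

Call:
{"method": "step_arm", "body": {
  "plan": [
    [[0.7, 0, 0, 0, 5], [1.5, 0, 0, 0, 5], [1.5, 0, 0, 0, 5]]
  ]
}}

```text
time: 11.72
tool_pos: [0.4465, 0.2066, 0.0244]
ee_rot: [3.138, -0.013, -3.111]
wrist_force: [-10.9, 8.2, 6.3]
width: 0.0201
```

Call:
{"method": "step_arm", "body": {
  "plan": [
    [[0.7, 0, 0, 0, 5], [1.5, 0, 0, 0, 5], [1.5, 0, 0, 0, 5]]
  ]
}}

```text
time: 11.97
tool_pos: [0.4473, 0.2066, 0.0244]
ee_rot: [3.138, -0.015, -3.11]
wrist_force: [-12.5, 7.1, 7.6]
width: 0.0198
```

Call:
{"method": "step_arm", "body": {
  "plan": [
    [[0.7, 0, 0, 0, 5], [1.5, 0, 0, 0, 5], [1.5, 0, 0, 0, 5]]
  ]
}}

```text
time: 12.22
tool_pos: [0.4475, 0.2066, 0.0244]
ee_rot: [3.139, -0.018, -3.11]
wrist_force: [-14.6, 7.3, 10.1]
width: 0.0202
```

```bash
python3 ob.py
python3 - <<'E'
from h import *
s=snap('top','t5')
cv2.imwrite('pics/t5c.png',cv2.resize(s['frame'][135:215,140:254,::-1],None,fx=7,fy=7,interpolation=cv2.INTER_CUBIC))
E
```

```text
12.2167 [0.4475 0.2066 0.0244] [-14.5716   7.3229  10.1424] [1.5123 2.6497 0.1568] [ 3.1386 -0.0177 -3.1104]
pattern tool in frame mm -90.714624156129 14.244651933456705
bracket tool in frame mm -96.34032256668436 460.9220316130118
```

It has come to a stop at the expected home and the x force is rising. One more small push and hold, then look.

Call:
{"method": "step_arm", "body": {
  "plan": [
    [[0.5, 0, 0, 0, 5], [1, 0, 0, 0, 5], [1, 0, 0, 0, 5], [1, 0, 0, 0, 5], [1, 0, 0, 0, 5], [1, 0, 0, 0, 5]]
  ]
}}

```text
time: 12.77
tool_pos: [0.4476, 0.2066, 0.0243]
ee_rot: [3.139, -0.019, -3.11]
wrist_force: [-17.9, 7.4, 11.7]
width: 0.0195
```

```bash
python3 ob.py
python3 - <<'E'
from h import *
s=snap('top','t6'); s2=snap('side','s6')
a=cv2.resize(s['frame'][135:205,140:205,::-1],None,fx=6,fy=6,interpolation=cv2.INTER_CUBIC)
b=cv2.resize(s2['frame'][225:295,195:260,::-1],None,fx=6,fy=6,interpolation=cv2.INTER_CUBIC)
cv2.imwrite('pics/c6.png',np.hstack([a,b]))
E
```

```text
12.7667 [0.4476 0.2066 0.0243] [-17.8899   7.3832  11.7134] [1.5104 2.942  0.1927] [ 3.1387 -0.0194 -3.1102]
pattern tool in frame mm -90.56399555228691 14.267739335560165
bracket tool in frame mm -96.18969396284226 460.94511901511527
```

View pics/c6.png

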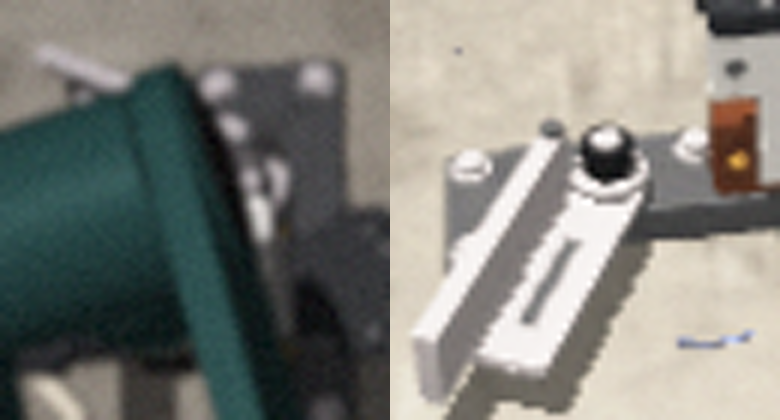

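Side crop: the blade lies parallel and flush along the tall arm, with the knob at about (605,150), still up. I relieve the load, open and lift.

Call:
{"method": "step_arm", "body": {
  "plan": [
    [[-1, 0.2, 0.3, 0, 5], [-2, 0.5, 0.6, 0, 5], [-3, 0.8, 0.8, 0, 5], [-4, 1, 1, 0, 5], [-4, 1, 1, 0, 5]]
  ]
}}

```text
time: 13.28
tool_pos: [0.4477, 0.2066, 0.0243]
ee_rot: [3.14, -0.01, -3.111]
wrist_force: [-3.9, 6.4, -1.9]
width: 0.02
```

```bash
python3 ob.py
```

```text
13.2833 [0.4477 0.2066 0.0243] [-3.9406  6.3869 -1.9198] [1.3497 1.1036 0.1489] [ 3.1404 -0.0104 -3.1108]
pattern tool in frame mm -90.46930725751074 14.285287423439764
bracket tool in frame mm -96.09500566806607 460.9626671029949
```

Call:
{"method": "step_arm", "body": {
  "plan": [
    [[-0.5, 0.5, 0, 0, 5], [-1, 1, 0, 0, 5], [-1, 1, 0, 0, 15], [-1, 1, 0, 0, 25], [-1, 1, 0, 0, 35], [-1, 1, 0, 0, 45], [-1, 1, 0, 0, 45], [-1, 1, 0, 0, 45]]
  ]
}}

```text
time: 13.95
tool_pos: [0.4521, 0.2065, 0.0273]
ee_rot: [-3.141, 0.001, -3.112]
wrist_force: [0.0, 0.3, -0.3]
width: 0.0418
```

Call:
{"method": "step_arm", "body": {
  "plan": [
    [[0, 0, 5, 0, 45], [0, 0, 15, 0, 45], [0, 0, 30, 0, 45], [0, 0, 55, 0, 45], [-20, -20, 85, 0, 20], [-50, -50, 100, -0.1, 0], [-80, -90, 100, -0.2, 0], [-80, -110, 100, -0.3, 0]]
  ]
}}

```text
time: 14.62
tool_pos: [0.37, 0.0962, 0.1295]
ee_rot: [3.14, 0.004, 2.869]
wrist_force: [0.1, 0.6, 0.4]
width: 0.0189
```

```bash
python3 ob.py
python3 - <<'E'
from h import *
s=snap('top','t7'); s2=snap('side','s7')
a=cv2.resize(s['frame'][135:205,140:205,::-1],None,fx=6,fy=6,interpolation=cv2.INTER_CUBIC)
b=cv2.resize(s2['frame'][225:295,195:260,::-1],None,fx=6,fy=6,interpolation=cv2.INTER_CUBIC)
cv2.imwrite('pics/c7.png',np.hstack([a,b]))
E
```

```text
14.6167 [0.37   0.0962 0.1295] [0.0605 0.6387 0.3617] [ 0.011  -0.0109  0.0366] [3.1404 0.0036 2.8691]
pattern tool in frame mm -171.5668255128523 -93.69307883772866
bracket tool in frame mm -177.19252392340763 352.9843008418265
```

View pics/c7.png

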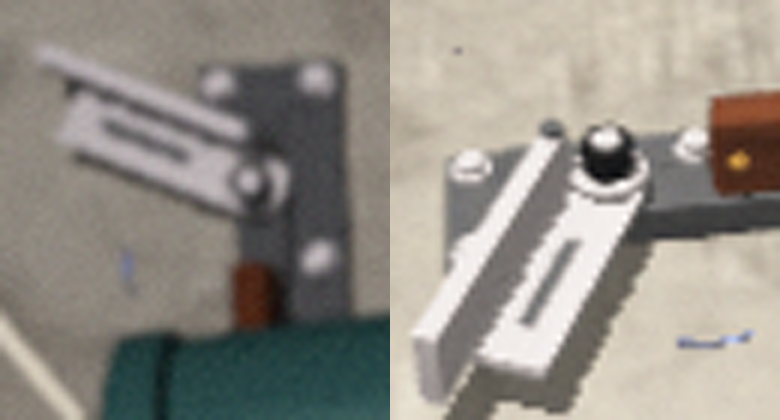

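The bevel stayed seated after release. The knob is at about (253,184) in the top crop and (605,135) in the side crop.

Run:
```python
from geo import *
crop['E']=('top',140,135,6);crop['F']=('side',195,225,6)
print(tri(('E',253,184),('F',605-390,134)), ray('top',px('E',253,184)[1],.046), ray('side',px('F',215,134)[1],.046))
a=ray('top',px('E',38,52)[1],.048)-ray('top',px('E',245,130)[1],.048);print(np.arctan2(a[1],a[0]))
# forward check with tool-derived pivot
R=np.array([.4477,.2066])+.0705*np.array([np.cos(.0308),np.sin(.0308)]);print(R,proj('top',[*R,.046]),px('E',253,184)[1],proj('side',[*R,.046]),px('F',215,134)[1])
```

```text
(array([0.51634914, 0.20585787, 0.0456797 ]), np.float64(0.049147843943472935)) [0.51615239 0.20580497 0.046     ] [0.51644455 0.20623159 0.046     ]
1.1854176382563875
[0.51816656 0.20877106] [[180.76417132 164.61260807]] [181.75 165.25] [[229.73895541 247.63335837]] [230.41666667 246.91666667]
```

Call:
{"method": "step_arm", "body": {
  "plan": [
    [[20, 15, 0, -0.05, 0], [45, 35, 0, -0.11, 0], [72, 55, 0, -0.11, 0], [98, 75, 0, -0.11, 0], [122, 93, 0, -0.11, 0], [140, 107, 0, -0.11, 0], [146, 111, 0, -0.11, 0], [146, 111, 0, -0.11, 0]]
  ]
}}

```text
time: 15.38
tool_pos: [0.5185, 0.2093, 0.1267]
ee_rot: [-3.142, -0.0, 2.764]
wrist_force: [-1.2, -1.9, -0.7]
width: -0.0001
```

Call:
{"method": "step_arm", "body": {
  "plan": [
    [[0, 0, 0, 0, 0], [0, 0, -20, 0, 0], [0, 0, -40, 0, 0], [0, 0, -60, 0, 0], [0, 0, -70, 0, 0], [0, 0, -70, 0, 0], [0, 0, -70, 0, 0]]
  ]
}}

```text
time: 15.97
tool_pos: [0.5169, 0.2074, 0.0572]
ee_rot: [-3.141, -0.0, 2.761]
wrist_force: [-0.5, -0.1, 0.5]
width: 0.0003
```

```bash
python3 ob.py
```

```text
15.9667 [0.5169 0.2074 0.0572] [-0.454  -0.0638  0.509 ] [-0.0186 -0.0029  0.0013] [-3.1413 -0.0004  2.7615]
pattern tool in frame mm -21.34135296527501 12.993103017145712
bracket tool in frame mm -26.96705137583036 459.67048269670084
```

Call:
{"method": "step_arm", "body": {
  "plan": [
    [[0, 0, -4, 0, 0], [0, 0, -8, 0, 0], [0, 0, -10, 0, 0], [0, 0, -12, 0, 0], [0, 0, -13, 0, 0], [0, 0, -14, 0, 0], [0, 0, -15, 0, 0], [0, 0, -15, 0, 0]]
  ]
}}

```text
time: 16.63
tool_pos: [0.5178, 0.208, 0.0438]
ee_rot: [3.141, 0.001, 2.762]
wrist_force: [-2.4, -0.3, 7.8]
width: 0.0002
```

```bash
python3 ob.py
```

```text
16.6333 [0.5178 0.208  0.0438] [-2.3646 -0.3453  7.847 ] [-0.2184  0.5335  0.0117] [3.1409 0.0009 2.7619]
pattern tool in frame mm -20.366110083845673 13.549367494134263
bracket tool in frame mm -25.991808494401013 460.2267471736894
```

Call:
{"method": "step_arm", "body": {
  "plan": [
    [[0, 0, -1, 0, 0], [0, 0, -2, 0, 0], [-0.3, -0.1, -3, 0, 0], [-0.5, -0.2, -4, 0, 0], [-0.5, -0.2, -4, 0, 0]]
  ]
}}

```text
time: 17.05
tool_pos: [0.5178, 0.208, 0.0412]
ee_rot: [3.14, 0.002, 2.762]
wrist_force: [-4.6, -1.4, 12.2]
width: 0.0005
```

Call:
{"method": "step_arm", "body": {
  "plan": [
    [[0, 0, -1, 0, 0], [0, 0, -2, 0, 0], [-0.3, -0.1, -3, 0, 0], [-0.3, -0.1, -3, 0, 0]]
  ]
}}

```text
time: 17.38
tool_pos: [0.518, 0.2081, 0.0403]
ee_rot: [3.139, 0.003, 2.762]
wrist_force: [-6.0, -1.8, 19.3]
width: 0.0005
```

```bash
python3 ob.py
```

```text
17.3833 [0.518  0.2081 0.0403] [-5.9717 -1.8432 19.3285] [-0.3804  1.2986 -0.007 ] [3.1391 0.0033 2.7621]
pattern tool in frame mm -20.205314353516194 13.590174208743974
bracket tool in frame mm -25.83101276407154 460.2675538882992
```

Call:
{"method": "step_arm", "body": {
  "plan": [
    [[-0.2, 0, -1, 0, 0], [-0.5, -0.1, -2, 0, 0], [-0.7, -0.2, -3, 0, 0], [-0.7, -0.2, -3, 0, 0]]
  ]
}}

```text
time: 17.72
tool_pos: [0.5181, 0.2081, 0.0401]
ee_rot: [3.138, 0.005, 2.762]
wrist_force: [-9.6, -4.7, 29.5]
width: 0.0002
```

```bash
python3 ob.py
```

```text
17.7167 [0.5181 0.2081 0.0401] [-9.6385 -4.7013 29.5081] [-0.6198  1.9753  0.0031] [3.1376 0.0053 2.7621]
pattern tool in frame mm -20.079155366801164 13.629954719819802
bracket tool in frame mm -25.704853777356508 460.30733439937495
```

The knob is at its hard stop: 29 N gave only 0.2 mm more. I hold, lift, and go back to the handle.

Call:
{"method": "step_arm", "body": {
  "plan": [
    [[-0.5, 0, 3, 0, 0], [-0.5, 0, 10, 0, 0], [-0.5, 0, 30, 0, 0], [0, 0, 60, 0, 10], [-15, 0, 75, 0.1, 30], [-40, 0, 75, 0.2, 45], [-66, -1, 75, 0.31, 45], [-66, -1, 75, 0.41, 45]]
  ]
}}

```text
time: 18.38
tool_pos: [0.446, 0.2064, 0.1065]
ee_rot: [-3.142, -0.003, -3.105]
wrist_force: [-0.5, 0.4, -0.8]
width: 0.0307
```

Call:
{"method": "step_arm", "body": {
  "plan": [
    [[0, 0, 0, 0, 45], [0, 0, 0, 0, 45], [0, 0, 0, 0, 45]]
  ]
}}

```text
time: 18.63
tool_pos: [0.4505, 0.2065, 0.1068]
ee_rot: [3.141, 0.0, -3.114]
wrist_force: [0.0, -0.1, 1.0]
width: 0.0421
```

```bash
python3 ob.py
python3 - <<'E'
from h import *
s=snap('side','s8'); b=np.load('pics/s7.npz')['frame']
d=cv2.absdiff(s['frame'],b).max(2)[232:290,200:240]; print(d.mean(), (d>40).sum(), np.argwhere(d>40)[:30].tolist())
E
```

```text
18.6333 [0.4505 0.2065 0.1068] [ 0.0497 -0.0839  1.0015] [ 0.0049 -0.014  -0.0135] [ 3.1415  0.0002 -3.1137]
pattern tool in frame mm -87.74586098052318 14.040938055949555
bracket tool in frame mm -93.3715593910785 460.7183177355046
8.648275862068965 61 [[13, 31], [14, 28], [14, 29], [14, 33], [14, 34], [15, 27], [15, 28], [15, 29], [15, 30], [15, 31], [15, 32], [15, 33], [15, 34], [16, 27], [16, 29], [16, 34], [16, 35], [17, 28], [17, 29], [17, 30], [17, 31], [17, 32], [17, 33], [18, 28], [18, 29], [18, 30], [18, 31], [18, 32], [18, 33], [19, 29]]
```

The picture changed only at the knob, so the blade and stock stayed put. Next I regrasp.

Call:
{"method": "step_arm", "body": {
  "plan": [
    [[-3, 0, -20, 0, 45], [-3, 0, -45, 0, 45], [-3, 0, -65, 0, 45], [-3, 0, -77, 0, 45], [-3, 0, -81, 0, 45], [-3, 0, -81, 0, 45], [-3, 0, -81, 0, 35], [-3, 0, -81, 0, 25]]
  ]
}}

```text
time: 19.35
tool_pos: [0.4482, 0.2067, 0.0272]
ee_rot: [3.141, 0.002, -3.112]
wrist_force: [0.4, -0.1, -0.5]
width: 0.0322
```

Call:
{"method": "step_arm", "body": {
  "plan": [
    [[0, 0, 0, 0, 15], [0, 0, 0, 0, 5], [0, 0, 0, 0, 5], [0, 0, 0, 0, 5], [0, 0, 0, 0, 5]]
  ]
}}

```text
time: 19.77
tool_pos: [0.4478, 0.2068, 0.0271]
ee_rot: [3.141, 0.002, -3.111]
wrist_force: [0.8, 0.1, 4.3]
width: 0.0201
```

```bash
python3 ob.py
```

```text
19.7667 [0.4478 0.2068 0.0271] [0.7853 0.1385 4.2584] [0.0828 0.0965 0.1606] [ 3.1408  0.0023 -3.1111]
pattern tool in frame mm -90.36086011644612 14.427133985992551
bracket tool in frame mm -95.98655852700146 461.10451366554764
```

Call:
{"method": "step_arm", "body": {
  "plan": [
    [[-2, 0.2, 0.5, 0, 5], [-5, 0.6, 1, 0, 5], [-8, 1.2, 1.5, 0, 5], [-12, 2, 3, 0, 5], [-18, 2, 10, 0, 5], [-25, 2, 22, 0, 5], [-35, 2, 36, 0, 5], [-45, 2, 45, 0, 5]]
  ]
}}

```text
time: 20.43
tool_pos: [0.3996, 0.208, 0.0706]
ee_rot: [-3.141, -0.004, -3.111]
wrist_force: [1.3, 0.4, -5.6]
width: 0.0198
```

Call:
{"method": "step_arm", "body": {
  "plan": [
    [[-4, -15, 0, 0, 5], [-5, -40, 0, 0, 5], [-5, -70, 0, 0, 5], [-5, -100, 0, 0, 5], [-5, -130, 0, 0, 5], [-5, -160, 0, 0, 5], [-5, -190, 0, 0, 5], [-5, -220, 0, 0, 5]]
  ]
}}

```text
time: 21.1
tool_pos: [0.3943, -0.0122, 0.0697]
ee_rot: [3.14, -0.004, -3.111]
wrist_force: [0.6, 0.6, -5.5]
width: 0.02
```

```bash
python3 ob.py
```

```text
21.1 [ 0.3943 -0.0122  0.0697] [ 0.589   0.5715 -5.4765] [-0.015   0.1015 -0.0294] [ 3.1403 -0.0043 -3.1109]
pattern tool in frame mm -150.55549504916124 -202.7962302093735
bracket tool in frame mm -156.18119345971658 243.8811494701816
```

Call:
{"method": "step_arm", "body": {
  "plan": [
    [[0, -20, 0, 0, 5], [0, -50, 0, 0, 5], [0, -85, 0, 0, 5], [0, -120, 0, 0, 5], [0, -155, 0, 0, 5], [0, -185, 0, 0, 5], [0, -205, 0, 0, 5], [0, -216, 0, 0, 5]]
  ]
}}

```text
time: 21.77
tool_pos: [0.3951, -0.2287, 0.0698]
ee_rot: [3.14, -0.003, -3.114]
wrist_force: [-0.2, 0.7, -5.5]
width: 0.0199
```

Call:
{"method": "step_arm", "body": {
  "plan": [
    [[0, 0, 0, 0, 5], [0, 0, 0, 0, 5], [0, 0, -10, 0, 5], [0, 0, -22, 0, 5], [0, 0, -32, 0, 5], [0, 0, -38, 0, 5], [0, 0, -40, 0, 5], [0, 0, -40, 0, 5]]
  ]
}}

```text
time: 22.43
tool_pos: [0.3964, -0.2265, 0.0299]
ee_rot: [3.14, -0.002, -3.11]
wrist_force: [0.3, 0.0, -6.5]
width: 0.0196
```

```bash
python3 ob.py
```

```text
22.4333 [ 0.3964 -0.2265  0.0299] [ 0.3446  0.0421 -6.4933] [-0.0082  0.1824 -0.0135] [ 3.1401 -0.0016 -3.1105]
pattern tool in frame mm -154.9071271915423 -417.124650468885
bracket tool in frame mm -160.5328256020976 29.55272921067014
```

Call:
{"method": "step_arm", "body": {
  "plan": [
    [[0, -2, -0.5, 0, 5], [0, -4, -1, 0, 5], [0, -6, -1.5, 0, 5], [0, -8, -2, 0, 5], [0, -10, -2.3, 0, 5], [0, -11, -2.6, 0, 5], [0, -11, -2.6, 0, 5]]
  ]
}}

```text
time: 23.02
tool_pos: [0.397, -0.2389, 0.0283]
ee_rot: [-3.142, 0.0, -3.112]
wrist_force: [0.5, 0.7, -5.3]
width: 0.0197
```

Call:
{"method": "step_arm", "body": {
  "plan": [
    [[0, -0.5, -0.4, 0, 5], [0, -1, -0.8, 0, 5], [0, -2, -0.8, 0, 5], [0, -2, -0.8, 0, 5]]
  ]
}}

```text
time: 23.35
tool_pos: [0.397, -0.2407, 0.0275]
ee_rot: [-3.142, -0.0, -3.111]
wrist_force: [0.5, 0.5, -5.3]
width: 0.02
```

```bash
python3 ob.py
```

```text
23.35 [ 0.397  -0.2407  0.0275] [ 0.5459  0.5316 -5.3357] [-0.0084  0.1216  0.0086] [-3.1416 -0.0001 -3.1113]
pattern tool in frame mm -154.82434968569277 -431.29188935666036
bracket tool in frame mm -160.45004809624814 15.3854903228948
```

Call:
{"method": "step_arm", "body": {
  "plan": [
    [[0, 0, -0.4, 0, 5], [0, 0, -0.8, 0, 5], [0, 0, -0.8, 0, 5]]
  ]
}}

```text
time: 23.6
tool_pos: [0.397, -0.2407, 0.0272]
ee_rot: [-3.141, 0.0, -3.111]
wrist_force: [-2.9, 0.8, -2.9]
width: 0.02
```

Call:
{"method": "step_arm", "body": {
  "plan": [
    [[0, -0.7, 0, 0, 5], [0, -1.5, 0, 0, 5], [0, -1.5, 0, 0, 5]]
  ]
}}

```text
time: 23.85
tool_pos: [0.3974, -0.242, 0.0271]
ee_rot: [3.141, 0.001, -3.111]
wrist_force: [-0.6, 2.8, -0.9]
width: 0.0199
```

```bash
python3 ob.py
```

```text
23.85 [ 0.3974 -0.242   0.0271] [-0.6225  2.7812 -0.897 ] [0.3408 0.0644 0.1096] [ 3.1413  0.0011 -3.1113]
pattern tool in frame mm -154.40276317221173 -432.6270456120922
bracket tool in frame mm -160.02846158276708 14.050334067462963
```

Call:
{"method": "step_arm", "body": {
  "plan": [
    [[0, -0.7, 0, 0, 5], [0, -1.5, 0, 0, 5], [0, -1.5, 0, 0, 5]]
  ]
}}

```text
time: 24.1
tool_pos: [0.3975, -0.2438, 0.027]
ee_rot: [-3.141, 0.001, -3.112]
wrist_force: [-0.3, 2.4, -0.3]
width: 0.0198
```

Call:
{"method": "step_arm", "body": {
  "plan": [
    [[0, -0.6, 0, 0, 5], [0, -1.2, 0, 0, 5], [0, -1.2, 0, 0, 5]]
  ]
}}

```text
time: 24.35
tool_pos: [0.3974, -0.2442, 0.027]
ee_rot: [3.14, 0.001, -3.111]
wrist_force: [0.5, 5.2, 1.6]
width: 0.0195
```

```bash
python3 ob.py
```

```text
24.35 [ 0.3974 -0.2442  0.027 ] [0.4879 5.1603 1.6387] [ 0.9757 -0.1627  0.1264] [ 3.1402  0.001  -3.1113]
pattern tool in frame mm -154.4565398740423 -434.81059633329744
bracket tool in frame mm -160.08223828459765 11.866783346257675
```

Call:
{"method": "step_arm", "body": {
  "plan": [
    [[0, -0.5, 0.2, 0, 5], [0, -1, 0.4, 0, 5], [0, -1, 0.4, 0, 5]]
  ]
}}

```text
time: 24.6
tool_pos: [0.3974, -0.2443, 0.0271]
ee_rot: [3.138, 0.001, -3.111]
wrist_force: [1.6, 6.6, 0.7]
width: 0.0197
```

```bash
python3 ob.py
```

```text
24.6 [ 0.3974 -0.2443  0.0271] [1.6326 6.626  0.7487] [ 1.3755 -0.3635  0.213 ] [ 3.1383  0.001  -3.1112]
pattern tool in frame mm -154.46525303103402 -434.8979314408898
bracket tool in frame mm -160.0909514415894 11.779448238665294
```

Call:
{"method": "step_arm", "body": {
  "plan": [
    [[3, 0.1, 0.3, 0, 5], [6, 0.2, 0.6, 0, 5], [9, 0.3, 0.9, 0, 5], [12, 0.4, 1.0, 0, 5], [15, 0.5, 1.0, 0, 5], [18, 0.6, 1.0, 0, 5], [21, 0.7, 1.0, 0, 5], [24, 0.8, 1.0, 0, 5]]
  ]
}}

```text
time: 25.27
tool_pos: [0.4174, -0.2435, 0.0273]
ee_rot: [3.138, -0.009, -3.111]
wrist_force: [-9.3, 4.8, 4.8]
width: 0.0196
```

```bash
python3 ob.py
```

```text
25.2667 [ 0.4174 -0.2435  0.0273] [-9.3482  4.8467  4.8242] [1.0833 1.3232 0.2017] [ 3.1378 -0.0086 -3.1111]
pattern tool in frame mm -134.5048768781224 -434.76133647519544
bracket tool in frame mm -140.1305752886777 11.916043204359648
```

Call:
{"method": "step_arm", "body": {
  "plan": [
    [[3, 0, 0, 0, 5], [6, 0.1, 0, 0, 5], [9, 0.2, 0, 0, 5], [12, 0.3, 0, 0, 5], [15, 0.4, 0, 0, 5], [18, 0.4, 0, 0, 5], [21, 0.5, 0, 0, 5], [24, 0.6, 0, 0, 5]]
  ]
}}

```text
time: 25.93
tool_pos: [0.4407, -0.2427, 0.0274]
ee_rot: [3.137, -0.01, -3.111]
wrist_force: [-10.8, 5.6, 7.6]
width: 0.0201
```

Call:
{"method": "step_arm", "body": {
  "plan": [
    [[2, 0, 0, 0, 5], [4, 0.1, 0, 0, 5], [6, 0.2, 0, 0, 5], [8, 0.2, 0, 0, 5], [10, 0.3, 0, 0, 5], [12, 0.3, 0, 0, 5], [14, 0.4, 0, 0, 5], [15, 0.4, 0, 0, 5]]
  ]
}}

```text
time: 26.6
tool_pos: [0.4557, -0.2422, 0.0274]
ee_rot: [3.137, -0.01, -3.111]
wrist_force: [-10.6, 6.1, 6.2]
width: 0.0195
```

```bash
python3 ob.py
```

```text
26.6 [ 0.4557 -0.2422  0.0274] [-10.5906   6.0858   6.1703] [1.39   1.6612 0.21  ] [ 3.137  -0.01   -3.1109]
pattern tool in frame mm -96.10975991373779 -434.5532106956474
bracket tool in frame mm -101.73545832429312 12.124168983907737
```

Call:
{"method": "step_arm", "body": {
  "plan": [
    [[1.5, 0, 0, 0, 5], [3, 0.1, 0, 0, 5], [4.5, 0.1, 0, 0, 5], [6, 0.2, 0, 0, 5], [7, 0.2, 0, 0, 5], [7, 0.2, 0, 0, 5]]
  ]
}}

```text
time: 27.1
tool_pos: [0.4628, -0.2419, 0.0274]
ee_rot: [3.137, -0.01, -3.111]
wrist_force: [-10.7, 6.3, 6.3]
width: 0.0198
```

Call:
{"method": "step_arm", "body": {
  "plan": [
    [[0.7, 0, 0, 0, 5], [1.5, 0, 0, 0, 5], [1.5, 0, 0, 0, 5]]
  ]
}}

```text
time: 27.35
tool_pos: [0.4642, -0.2419, 0.0274]
ee_rot: [3.137, -0.01, -3.111]
wrist_force: [-9.8, 6.9, 7.3]
width: 0.0199
```

```bash
python3 ob.py
```

```text
27.35 [ 0.4642 -0.2419  0.0274] [-9.8224  6.9203  7.2579] [1.3756 1.6312 0.1928] [ 3.1368 -0.01   -3.111 ]
pattern tool in frame mm -87.69549041482819 -434.52878608022365
bracket tool in frame mm -93.32118882538354 12.148593599331468
```

Call:
{"method": "step_arm", "body": {
  "plan": [
    [[0.7, 0, 0, 0, 5], [1.5, 0, 0, 0, 5], [1.5, 0, 0, 0, 5]]
  ]
}}

```text
time: 27.6
tool_pos: [0.4656, -0.2418, 0.0274]
ee_rot: [3.137, -0.01, -3.111]
wrist_force: [-10.6, 6.3, 6.6]
width: 0.0196
```

Call:
{"method": "step_arm", "body": {
  "plan": [
    [[0.7, 0, 0, 0, 5], [1.5, 0, 0, 0, 5], [1.5, 0, 0, 0, 5]]
  ]
}}

```text
time: 27.85
tool_pos: [0.467, -0.2418, 0.0274]
ee_rot: [3.136, -0.01, -3.111]
wrist_force: [-11.5, 6.7, 7.4]
width: 0.0198
```

Call:
{"method": "step_arm", "body": {
  "plan": [
    [[0.7, 0, 0, 0, 5], [1.2, 0, 0, 0, 5], [1.2, 0, 0, 0, 5]]
  ]
}}

```text
time: 28.1
tool_pos: [0.4671, -0.2418, 0.0274]
ee_rot: [3.136, -0.013, -3.111]
wrist_force: [-14.1, 7.4, 7.6]
width: 0.0199
```

It stopped at x = 0.467, exactly the predicted home. A little more push, and hold.

Call:
{"method": "step_arm", "body": {
  "plan": [
    [[0.7, 0, 0, 0, 5], [1.5, 0, 0, 0, 5], [1.5, 0, 0, 0, 5], [1.5, 0, 0, 0, 5], [1.5, 0, 0, 0, 5], [1.5, 0, 0, 0, 5]]
  ]
}}

```text
time: 28.6
tool_pos: [0.4674, -0.2418, 0.0273]
ee_rot: [3.136, -0.015, -3.111]
wrist_force: [-16.0, 7.4, 9.8]
width: 0.0202
```

```bash
python3 ob.py
python3 - <<'E'
from h import *
snap('side','s9')
E
```

```text
28.6 [ 0.4674 -0.2418  0.0273] [-15.9619   7.3687   9.7728] [1.4731 2.779  0.2274] [ 3.136  -0.0155 -3.111 ]
pattern tool in frame mm -84.44725296268841 -434.5118711635863
bracket tool in frame mm -90.07295137324377 12.165508515968837
```

Call:
{"method": "step_arm", "body": {
  "plan": [
    [[0.7, 0, 0, 0, 5], [0.7, 0, 0, 0, 5], [0.7, 0, 0, 0, 5], [0.7, 0, 0, 0, 5], [0.7, 0, 0, 0, 5]]
  ]
}}

```text
time: 29.07
tool_pos: [0.4675, -0.2418, 0.0273]
ee_rot: [3.136, -0.017, -3.111]
wrist_force: [-17.0, 7.0, 10.2]
width: 0.0198
```

Call:
{"method": "step_arm", "body": {
  "plan": [
    [[-1, 0.2, 0.2, 0, 5], [-2, 0.4, 0.4, 0, 5], [-3, 0.7, 0.6, 0, 5], [-4, 1, 0.8, 0, 5], [-5, 1.5, 0.8, 0, 5], [-5, 1.5, 0.8, 0, 5]]
  ]
}}

```text
time: 29.57
tool_pos: [0.4674, -0.2416, 0.027]
ee_rot: [3.14, -0.006, -3.111]
wrist_force: [-2.5, 2.8, -5.6]
width: 0.0198
```

```bash
python3 ob.py
```

```text
29.5667 [ 0.4674 -0.2416  0.027 ] [-2.4889  2.8295 -5.5846] [0.5461 1.0238 0.2161] [ 3.1398 -0.0056 -3.1112]
pattern tool in frame mm -84.39311744632674 -434.3718682601275
bracket tool in frame mm -90.01881585688209 12.305511419427653
```

Call:
{"method": "step_arm", "body": {
  "plan": [
    [[0, 0, -0.5, 0, 5], [0, 0, -0.5, 0, 5], [0, 0, -0.5, 0, 15], [0, 0, -0.5, 0, 25], [0, 0, -0.5, 0, 35], [0, 0, -0.5, 0, 45], [0, 0, -0.5, 0, 45], [0, 0, -0.5, 0, 45]]
  ]
}}

```text
time: 30.23
tool_pos: [0.4709, -0.2431, 0.0294]
ee_rot: [-3.14, 0.002, -3.112]
wrist_force: [0.9, -0.4, 0.2]
width: 0.0419
```

Call:
{"method": "step_arm", "body": {
  "plan": [
    [[0, 0, 5, 0, 45], [0, 0, 15, 0, 45], [0, 0, 30, 0, 45], [0, 0, 55, 0, 45], [-15, 20, 85, 0, 45], [-40, 55, 110, 0, 45], [-65, 95, 120, 0, 45], [-80, 130, 120, 0, 45]]
  ]
}}

```text
time: 30.9
tool_pos: [0.3949, -0.1218, 0.1518]
ee_rot: [-3.138, 0.006, -3.114]
wrist_force: [0.3, 0.3, -0.3]
width: 0.0421
```

Call:
{"method": "step_arm", "body": {
  "plan": [
    [[-20, 35, 0, 0, 45], [-40, 70, 0, 0, 45], [-50, 105, 0, 0, 45], [-60, 140, 0, 0, 45], [-60, 150, 0, 0, 45], [-60, 150, 0, 0, 45]]
  ]
}}

```text
time: 31.4
tool_pos: [0.3341, 0.0305, 0.1491]
ee_rot: [3.141, 0.003, -3.106]
wrist_force: [0.3, -0.6, 0.0]
width: 0.0425
```

```bash
python3 ob.py
python3 - <<'E'
from h import *
s=snap('top','t10'); s2=snap('side','s10')
a=cv2.resize(s['frame'][130:205,140:205,::-1],None,fx=4,fy=4,interpolation=cv2.INTER_CUBIC)
c=cv2.resize(s['frame'][130:205,285:350,::-1],None,fx=8,fy=8,interpolation=cv2.INTER_CUBIC)
b=cv2.resize(s2['frame'][155:230,195:260,::-1],None,fx=4,fy=4,interpolation=cv2.INTER_CUBIC)
cv2.imwrite('pics/c10.png',np.hstack([c,np.vstack([a,b])]))
E
```

```text
31.4 [0.3341 0.0305 0.1491] [ 0.2766 -0.5711  0.02  ] [ 0.0084 -0.01    0.0412] [ 3.1413  0.0034 -3.1064]
pattern tool in frame mm -209.38866654664986 -158.28324608949117
bracket tool in frame mm -215.01436495720523 288.394133590064
```

View pics/c10.png

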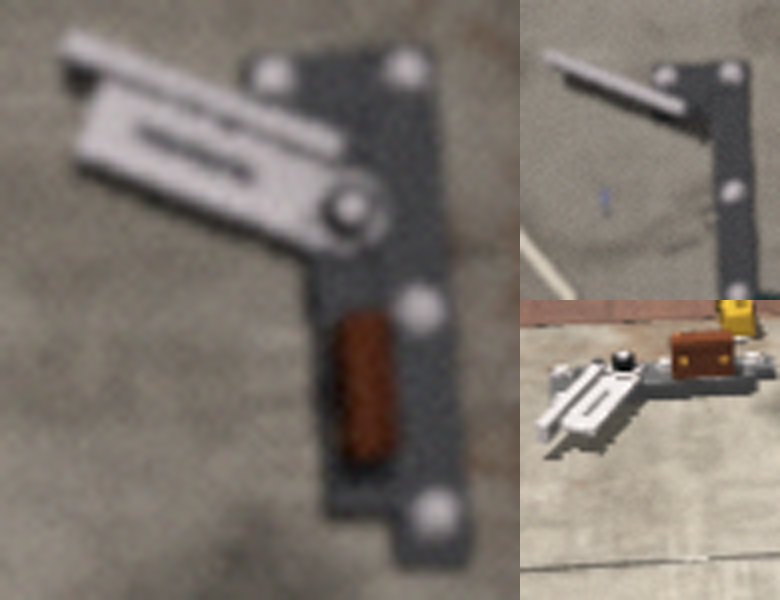

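The picture shows the bevel seated along the bracket's bar (edge x ≈ 325), with its blade parallel and flush to the arm, which runs from (65,42) to (345,145). I do a quick angle check from those points and then hand in.

Run:
```python
from geo import *
from bench import robot
crop['G']=('top',285,130,8)
f=lambda p,q,z:(lambda a:np.arctan2(a[1],a[0]))(ray('top',px('G',*p)[1],z)-ray('top',px('G',*q)[1],z))
print('bracket arm',f((65,42),(345,145),.033),'blade',f((80,155),(315,250),.024),'pattern ~1.18'); print(ray('top',px('G',350,207)[1],.0415))
print(robot.close_job())
```

```text
bracket arm 1.1892159187349611 blade 1.1579505889763189 pattern ~1.18
[ 0.53650106 -0.23956622  0.0415    ]
the job is handed in; nothing more can be done
None
```

The locked bevel is lying in the adjustable bracket's corner and the job is handed in at about 31 s of the 72 s allowed. The interface gave no verdict, so the result rests on my own checks.

**What I did:**
1. **Pattern:** I slid the bevel along the pattern's bar until it met a firm stop. About 17.9 N then showed at the wrist in x, most of it friction, and I held there.
2. **Lock:** I released the bevel and pressed the knob with the fingers shut. It bottomed out: 29 N moved it only 0.2 mm further.
3. **Adjustable bracket:** I carried the bevel over and pushed it home the same way. It stopped at x = 0.467 m, where the pattern's pose had predicted, with about 17 N at the wrist in x. I then released it and moved the arm clear.

**Last checks:**

| Check | Result |
|---|---|
| Loose arm direction | about 1.189 rad, against 1.180–1.185 for the pattern arm (0.2–0.5° apart; limit 2°) |
| Blade edge direction | 1.158 rad, about 1.8° from the loose arm (limit 2°). This comes from a short, blurred edge; the enlarged picture shows it flush |
| Knob position after release | (0.5365, −0.2396), within about 1.5 mm of the expected home (0.5354, −0.2389) |
| Forces on the bar | about 7–10 N sideways at the wrist (limit 25 N) |

**What disagreed or was not checked:**
- **Bar edge:** the stock met the adjustable bracket's bar about 2.4 mm further in −y than the images predicted. I put this down to camera calibration and relied on the felt contact.
- **Contact force:** I could not measure the force between blade and arms directly. I estimated about 5–7 N by subtracting sliding friction from the wrist force.
- **Bystanders:** the chalk and tape measure appeared only partly in the last picture and the magnet was out of frame. I did not measure whether they moved; I kept the moves clear of them.

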